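# Shift the paper roller press into third gear

## Task

Put the white roller press into third gear: with the fingertips, push its gear lever along the H-shaped gate to neutral, across to the right-hand side, then forward, away from the robot, until it is fully home at the far end of the far right slot, and leave it there. Only push the lever gently, do not grip it; keep it out of the near right slot (reverse), and leave everything standing on and around the press where it is.

Things in the scene. Friction and masses are not known exactly. Their poses are not given: they have to be found in the camera images.
- press: White roller press, fixed at a new place and yaw each time; origin on the table under the gate centre, x forward (away from the robot), y left. The flat console, 100 mm high, spans x -110 to +100 mm, y -140 to +140 mm, with a 140 x 130 mm aluminium gate plate in its middle. The roller stand behind it, x 105 to 230 mm, is 160 mm high.
- gate_centre (a point): Centre of the H gate (neutral) on the plate, 100 mm above the table; axes as the press. Two 15 mm wide slots run along x, 17 mm left and right of here, to 31 mm before and behind; a 15 mm wide cross slot along y joins them at the centre. First slot far left, second near left, third far right, fourth (reverse) near right.
- handle (a point): Centre of the lever's black round handle, 32 mm in diameter, 41 mm above and 43 mm below this point, on a 10 mm steel rod; z up along the lever. The pivot is 165 mm below, 85 mm under gate_centre, so the handle moves about twice as far as the rod in the gate: 35 mm left or right, 47 mm forward or back. Its height is 169 to 180 mm above the table.
- lever_right (a joint): Sideways tilt of the lever, rad: -0.21 in the left slots, where it always starts, +0.21 in the right slots, with about 0.03 of play. It changes sides only along the cross slot. Moves under about 2 N at the handle and stays where it is left.
- lever_forward (a joint): Fore and aft tilt of the lever, rad: 0 in neutral, +0.285 fully forward against a rubber stop, -0.285 fully back; starts anywhere along the left slots. The rod enters the cross slot within about 0.03 of 0. Moves under about 2 N at the handle and stays where it is left.
- tape: Cardboard tape roll, 52 mm across, 18 mm high, lying on the near left corner of the console; origin at the underside. A bystander, to be left alone.
- paint_pot: Small clear paint pot with a lid, 40 mm across, 42 mm high, on the near right corner of the console; origin at the underside. A bystander, to be left alone.
- glue: White glue bottle, 56 mm across, 150 mm high, on the table to the right of the press; origin at the underside. A bystander, to be left alone.
- brush_jar: White jar, 76 mm across, 100 mm high, with brushes that reach up to 175 mm, on the table to the left of the press; origin at the underside. A bystander, to be left alone.
- paint_jar: Glass paint jar, 64 mm across, 75 mm high, on the table to the right of the press; origin at the underside. A bystander, to be left alone.
- water_cup: White cup, 72 mm across, 85 mm high, on the table to the left of the press; origin at the underside. A bystander, to be left alone.
- brush: Wooden brush lying on the table to the near right of the press; origin at the underside. A bystander, to be left alone.

How it is judged:
By the outcome, as a careful person would: the job done as asked, in the order asked, and still so for the second after the job is handed in, with the robot touching nothing.
It also fails if it takes over 72 s, if anything falls off the work surface, if the arm or the gripper's body presses on something with over 40 N, if the wrist force passes 120 N, or if a joint passes its speed limit or range.

## Robot

A 6-joint arm with a two-finger parallel gripper is mounted at the origin on the work surface. World frame = base frame: x ahead of the robot, y to its left, z up, the work surface at z = 0. Lengths are in m, angles in degrees, forces in N, time in s.
With the tool pointing down it reaches from about 0.4 to 0.825 m from the base axis. Payload 7 kg.
Tool frame: the origin (TCP) lies on the centre line of the jaws, within the pads' length; the fingertips stand 17 mm ahead of it and the grasp point (between the pads) lies 2 mm behind it; y points along the fingers, z is the direction in which the jaws open and shut, and the axes are right-handed (so a half turn about y gives the same grasp; the last joint's range is limited). The gripper opens to 88 mm and grips with 3 to 60 N. Pads are 19 mm wide; open, the fingers measure 130 mm over their backs; the gripper's body (78 mm by 193 mm) begins 47 mm behind the grasp point.
Start: joints at [-49.784, 20.546, 0.682, 0, -70.136, -16.507], TCP at [0.271, -0.618, 0.244] pointing down, gripper open.
Joint ranges: [-176.03, 176.03], [-82.01, 121.73], [-58.28, 71.71], [-173.87, 95.51], [-174.79, -0.11], [-173.66, 173.66]. Speed limits (degrees/s): [136.94, 136.94, 172.46, 180, 180, 180].

## Interface

Orientations are given as [roll, pitch, yaw] about the fixed x, y, z axes, in that order (R = Rz(yaw) Ry(pitch) Rx(roll)).
In Python, from plant import r, capture, camera_info gives the robot as it stands. The module is installed in compiled form; this text tells all that it offers.
- The arm moves only by the tool apply_moves, never from a script. Its argument "deltas" is a list of rows, each an object of numbers: "tx", "ty", "tz": the shift along the tool's x, y, z in m; "turn": the turn about the tool's y in rad; "gripper": the finger opening in m, from 0 to 0.0876. A call has 1 to 5 rows; each row is the pose to reach, as a shift and turn from the pose commanded when the call began, along the tool's axes at that moment; what a row does not reach only later rows make up. A row lasts 1/10 s, in which the tool goes at most 50 mm and 8.59 degrees, less where a joint would pass 70% of its speed; a pose out of reach is approached as far as the arm can. A call with a gripper value outside its range is refused whole. The fingers move at their own pace and stop on an object; "newtons" is the grip in N (left out, the last holds). Time passes only in rows, so rows that repeat a pose let the fingers close. It gives the time, the measured TCP pose, the force and the opening at its end, in the units of the state.
- r.get_state(): the state, without advancing time (a new reading comes with each control period).
- capture(name): name is "side" or "top" or "wrist"; returns (picture, depth): 384x512x3 uint8, red, green, blue; 384x512 float32, m along the optical axis (not along the pixel's ray), 0 where there is no reading.
- camera_info(name): a dict with "K" (3x3 intrinsics, pixels), "eye" and "orientation" of the camera in the world; the wrist camera has in their place "tool_from_camera" (4x4, takes a point from camera to tool coordinates, whose origin is the TCP and whose axes are the tool frame's). Camera axes: x right, y up, looking along -z (the intrinsics and any distortion apply to the point x, -y, -z); pixel columns grow to the right and rows downward; lengths in m; the calibration is good to about 2 mm. A picture is of the moment at which its call begins: read the wrist's pose just before it. camera_info takes no time and is no camera call.
- r.close_job(): hands the job in, once; it reports no verdict.
The state is a dict: "time_s": time; "joints": joint angles; "qd": joint speeds; "joint_torque": joint torques, N m; "tcp_pos": TCP position; "eef_rot": TCP orientation; "contact_force": force on the tool from outside, world axes, zero at the start; "moment": the same for the moment, N m; "gripper_width": finger opening in m.
Only numpy, scipy, OpenCV 4.12 (cv2) and the standard library are available. Lean on these libraries where they do the work, as an engineer would, in place of code of your own. Each camera call takes 0.05 s, during which the arm holds its last target.

## Working session

There is one attempt and no reset: what is moved stays moved. The work goes in short steps, Python scripts to look and compute and a tool call to move; the robot and the scene stay as the last step left them, time stands still between calls to the robot, and variables do not carry over. Pictures are saved under pics/ and viewed, and the job is handed in when it is done.

Besides the shell and the picture viewer there is one more tool, called after "Call:" by a JSON object that holds its "api" and its "payload". apply_moves: Moves the arm, as the interface text tells. Its arguments: {"type":"object","properties":{"deltas":{"type":"array","items":{"type":"object","properties":{"tx":{"type":"number"},"ty":{"type":"number"},"tz":{"type":"number"},"turn":{"type":"number"},"gripper":{"type":"number"}}}},"newtons":{"type":"number"}},"required":["deltas"]}

```bash
mkdir -p pics; python3 - <<'E'
from plant import r,capture,camera_info
import cv2,numpy as np
print(r.get_state())
for n in("side","top","wrist"):
    ci=camera_info(n);print(n,ci)
    p,d=capture(n);cv2.imwrite(f"pics/{n}0.png",p[:,:,::-1]);np.savez(f"{n}0.npz",p=p,d=d)
E
```

```text
{'time_s': 0.0, 'joints': array([-4.97852331e+01,  2.05909630e+01,  6.32893579e-01, -2.08265269e-02,
       -7.01356664e+01, -1.65070646e+01]), 'qd': array([ 2.23034981e-02, -6.24313965e-05,  9.06493448e-03, -5.18771894e-02,
       -6.21295577e-02, -7.69367640e-02]), 'joint_torque': array([ 1.86240213e-03, -5.82711303e+01,  2.93054670e+01,  6.99728921e+00,
        6.53704628e-03, -1.62275228e-04]), 'tcp_pos': array([ 0.27118913, -0.61761299,  0.24261909]), 'eef_rot': array([-8.99045643e+01,  7.86489538e-03,  2.37006161e+01]), 'contact_force': array([0.47911859, 0.09081579, 0.21589983]), 'moment': array([-0.02665573,  0.01056877,  0.02519741]), 'gripper_width': 0.08736950068946656}
side {'K': array([[434.16083251,   0.        , 256.72467154],
       [  0.        , 434.16083251, 182.33224665],
       [  0.        ,   0.        ,   1.        ]]), 'eye': array([0.45357858, 0.92750756, 0.73525915]), 'orientation': array([  55.87180392,   -0.75217835, -170.28400522])}
top {'K': array([[455.23081487,   0.        , 258.61069378],
       [  0.        , 455.23081487, 186.7224787 ],
       [  0.        ,   0.        ,   1.        ]]), 'eye': array([0.35680991, 0.02724819, 1.20059117]), 'orientation': array([ 12.13380366,   0.33902562, -84.34534862])}
wrist {'K': array([[339.63228618,   0.        , 253.16619869],
       [  0.        , 339.63228618, 196.64962015],
       [  0.        ,   0.        ,   1.        ]]), 'tool_from_camera': array([[-4.37292497e-04, -9.59442773e-01, -2.81903128e-01,
        -7.65712193e-02],
       [ 5.43334505e-05,  2.81903132e-01, -9.59442870e-01,
        -1.43120995e-01],
       [ 9.99999903e-01, -4.34873938e-04, -7.11442881e-05,
        -5.52863585e-05],
       [ 0.00000000e+00,  0.00000000e+00,  0.00000000e+00,
         1.00000000e+00]])}
```

View pics/side0.png

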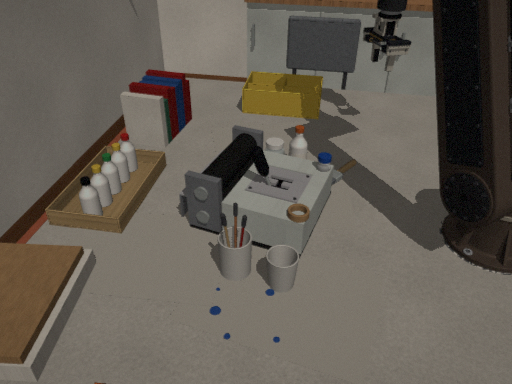

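View pics/top0.png

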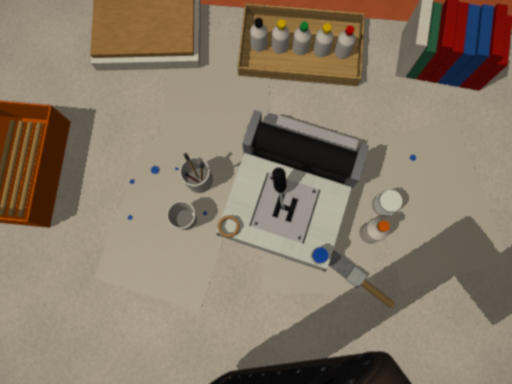

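View pics/wrist0.png

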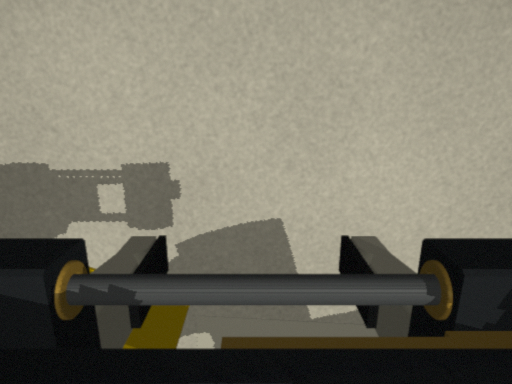

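The top view shows the press with its gate H at about (285,208). The lever handle is at about (279,180), so it is far left, in first gear. Tape is at (230,226), pot at (320,255), glue at (377,230) and paint jar at (389,202). I'll measure these next.

```bash
cat > h.py <<'E'
import numpy as np,cv2
from scipy.spatial.transform import Rotation as R
from plant import r,capture,camera_info
def cam(n):
    ci=camera_info(n);return np.array(ci["K"]),np.array(ci["eye"]),R.from_euler('xyz',ci["orientation"],degrees=True).as_matrix()
def ray(n,u,v):
    K,e,M=cam(n);d=np.array([(u-K[0,2])/K[0,0],-(v-K[1,2])/K[1,1],-1.]);return e,M@d
def onz(n,u,v,z):
    e,d=ray(n,u,v);return e+d*(z-e[2])/d[2]
def proj(n,P):
    K,e,M=cam(n);c=M.T@(np.asarray(P)-e);return K[0,2]+K[0,0]*c[0]/-c[2],K[1,2]+K[1,1]*c[1]/c[2]
def cloud(n,d):
    K,e,M=cam(n);v,u=np.mgrid[:384,:512]
    c=np.stack([(u-K[0,2])/K[0,0]*d,-(v-K[1,2])/K[1,1]*d,-d],-1);return c@M.T+e
E
python3 - <<'E'
from h import *
z=np.load("top0.npz");C=cloud("top",z['d']);p=z['p']
# top-view heights
for uv in [(279,175),(279,180),(283,190),(250,190),(260,230),(320,255),(304,150),(385,228),(390,202),(195,165),(150,250),(330,220)]:
    print(uv,C[uv[1],uv[0]].round(4))
m=(abs(C[...,2]-.1)<.008)&(C[...,0]>.2);m=m.astype(np.uint8)
n,l,s,c=cv2.connectedComponentsWithStats(m);k=1+s[1:,4].argmax();print(s[k],c[k])
pts=C[l==k][:,:2].astype(np.float32);print(cv2.minAreaRect(pts))
im=p[110:280,210:340,::-1];cv2.imwrite("pics/topz.png",cv2.resize(im,None,fx=4.5,fy=3.5*1,interpolation=cv2.INTER_CUBIC))
z=np.load("side0.npz");im=z['p'][120:270,180:350,::-1];cv2.imwrite("pics/sidez.png",cv2.resize(im,None,fx=4,fy=4,interpolation=cv2.INTER_CUBIC))
E
```

```text
(279, 175) [0.5989 0.0113 0.2118]
(279, 180) [0.5904 0.0101 0.1991]
(283, 190) [ 0.5776 -0.0021  0.1551]
(250, 190) [0.5813 0.0774 0.1003]
(260, 230) [0.4848 0.0431 0.1032]
(320, 255) [ 0.4364 -0.1006  0.1419]
(304, 150) [ 0.6821 -0.0441  0.1475]
(385, 228) [ 0.5124 -0.245   0.149 ]
(390, 202) [ 0.59   -0.2739  0.0751]
(195, 165) [0.6468 0.2316 0.0387]
(150, 250) [0.4161 0.3256 0.0039]
(330, 220) [ 0.5263 -0.1241  0.0991]
[ 221  150  133  119 8310] [285.97376655 209.31095066]
((0.5454468727111816, -0.012258335947990417), (0.2864762842655182, 0.22125306725502014), 78.26024627685547)
```

View pics/topz.png

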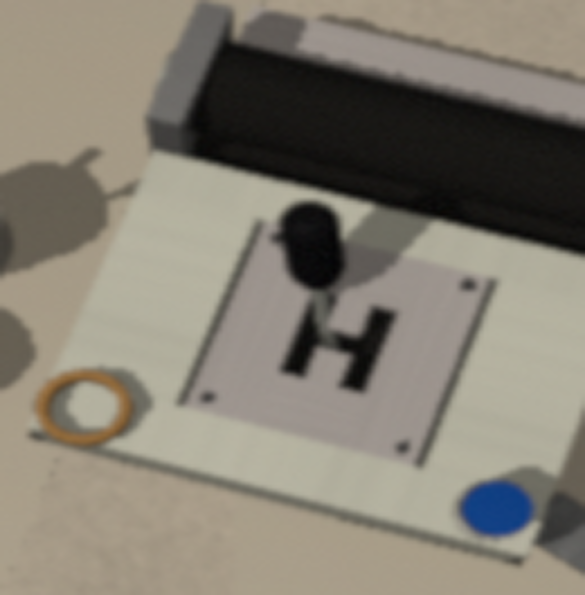

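View pics/sidez.png

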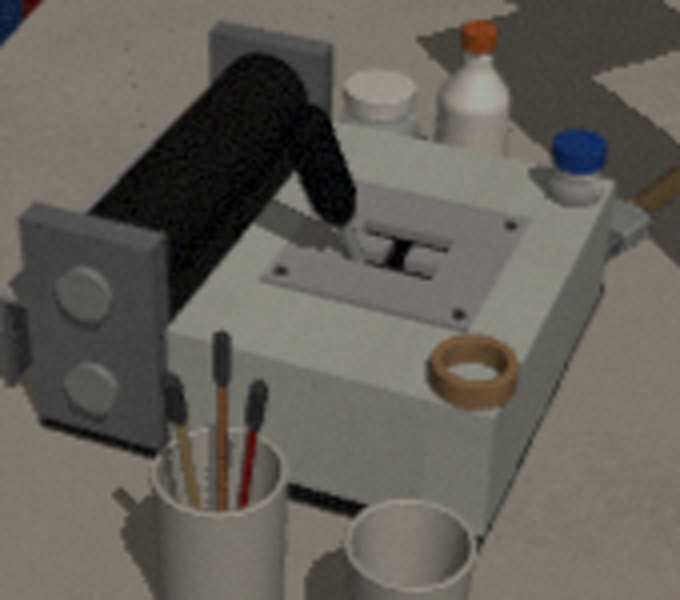

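```bash
python3 - <<'E'
from h import *
f=lambda a,b:onz("top",210+(a+.5)/4.5-.5,110+(b+.5)/3.5-.5,.1)
s=[f(278,237),f(468,285),f(402,447),f(207,398)]
print(np.round(s,4),np.mean(s,0))
for a,b in((0,3),(1,2)):
    d=s[a]-s[b];print(np.degrees(np.arctan2(d[1],d[0])),np.linalg.norm(d))
for a,b in((0,1),(3,2)):
    d=s[a]-s[b];print(np.degrees(np.arctan2(d[1],d[0]))-90,np.linalg.norm(d))
# side screws
g=lambda a,b:onz("side",180+(a+.5)/4-.5,120+(b+.5)/4-.5,.1)
print([g(280,271).round(4),g(511,226).round(4),g(458,315).round(4)])
print('H centre side',g(400,253), 'mid', (g(280,271)+g(511,226))/2)
# handle by triangulation from depth: black pixels above plate
z=np.load("top0.npz");C=cloud("top",z['d']);p=z['p'].astype(int)
m=(p.max(-1)<45)&(C[...,2]>.12);m[:, :265]=0;m[:,292:]=0;m[:166]=0;m[196:]=0
P=C[m];print(len(P),P.min(0),P.max(0),P.mean(0)); 
t=P[P[:,2]>P[:,2].max()-.012];print(t.mean(0))
E
```

```text
[[ 0.6184  0.0278  0.1   ]
 [ 0.5939 -0.079   0.1   ]
 [ 0.4767 -0.0522  0.1   ]
 [ 0.5003  0.0553  0.1   ]] [ 0.54733044 -0.01201938  0.1       ]
-13.116138980007209 0.12128468325364218
-12.90342544485703 0.12025577377889639
-12.90843075665586 0.10960461240218769
-12.373199016257232 0.11005959931592486
[array([0.6175, 0.0283, 0.1   ]), array([ 0.4756, -0.0524,  0.1   ]), array([0.5005, 0.0546, 0.1   ])]
H centre side [ 0.54448008 -0.00654455  0.1       ] mid [ 0.54656249 -0.01203231  0.1       ]
249 [ 0.35680991 -0.00638083  0.1416636 ] [0.61395361 0.02724819 1.20059117] [0.59137255 0.00966366 0.19483144]
[0.35680991 0.02724819 1.20059117]
```

```bash
cat >> h.py <<'E'
C0=np.array([.547,-.012,0]);YAW=np.radians(-12.8)
Rp=np.array([[np.cos(YAW),-np.sin(YAW),0],[np.sin(YAW),np.cos(YAW),0],[0,0,1]])
def topress(P): return (np.asarray(P)-C0)@Rp
def toworld(p): return Rp@np.asarray(p)+C0
def rel(target):  # press xyz target for TCP -> tool deltas
    s=r.get_state();M=R.from_euler('xyz',s['eef_rot'],degrees=True).as_matrix()
    d=M.T@(toworld(target)-s['tcp_pos']);return d.round(4)
E
python3 - <<'E'
from h import *
f=lambda a,b,z:topress(onz("top",210+(a+.5)/4.5-.5,110+(b+.5)/3.5-.5,z))
print('cap top',f(311,222,.214),'expected 59 44 at full;', 'rod at plate',f(330,338,.1))
g=lambda a,b,z:topress(onz("side",180+(a+.5)/4-.5,120+(b+.5)/4-.5,z))
print('cap side',g(313,108,.214),'rod side',g(357,257,.1))
print('rel start', rel([.085,.035,.28]))
E
```

```text
cap top [0.04889471 0.03610843 0.214     ] expected 59 44 at full; rod at plate [0.00071109 0.00519252 0.1       ]
cap side [0.04576911 0.03799049 0.214     ] rod side [0.02036006 0.02031015 0.1       ]
rel start [ 0.5851 -0.0367  0.4214]
```

Call:
{"api": "apply_moves", "payload": {"deltas": [{"ty": -0.02, "turn": 0.15, "gripper": 0}, {"ty": -0.04, "turn": 0.29, "gripper": 0}, {"ty": -0.04, "turn": 0.43, "gripper": 0}, {"ty": -0.04, "turn": 0.57, "gripper": 0}, {"ty": -0.04, "turn": 0.637, "gripper": 0}]}}

```text
invalid input at $.deltas[0]: expected keys tx, ty, tz, turn, gripper
```

Call:
{"api": "apply_moves", "payload": {"deltas": [{"tx": 0, "ty": -0.02, "tz": 0, "turn": 0.15, "gripper": 0}, {"tx": 0, "ty": -0.04, "tz": 0, "turn": 0.29, "gripper": 0}, {"tx": 0, "ty": -0.04, "tz": 0, "turn": 0.43, "gripper": 0}, {"tx": 0, "ty": -0.04, "tz": 0, "turn": 0.57, "gripper": 0}, {"tx": 0, "ty": -0.04, "tz": 0, "turn": 0.637, "gripper": 0}]}}

```text
time_s: 0.65
tcp_pos: [0.2713, -0.6179, 0.2834]
eef_rot: [-90.0, 0.0, -13.1]
contact_force: [-0.2, 0.4, -0.3]
gripper_width: 0.0532
```

```bash
python3 - <<'E'
from h import *
s=r.get_state();print(s['tcp_pos'],s['eef_rot'],s['gripper_width'],s['joints'],s['time_s'])
print(rel([.085,.035,.28]))
E
```

```text
[ 0.27133129 -0.61785119  0.28337025] [-8.99764449e+01  8.73521735e-03 -1.30973460e+01] 0.053153803993975686 [-4.97859357e+01  1.93997687e+01  4.16958244e+00 -1.41658960e-02
 -7.47908923e+01 -5.33076932e+01] 0.65
[0.216  0.0036 0.688 ]
```

Call:
{"api": "apply_moves", "payload": {"deltas": [{"tx": 0.0135, "ty": 0, "tz": 0.043, "turn": 0, "gripper": 0}, {"tx": 0.027, "ty": 0, "tz": 0.086, "turn": 0, "gripper": 0}, {"tx": 0.0405, "ty": 0, "tz": 0.129, "turn": 0, "gripper": 0}, {"tx": 0.054, "ty": 0, "tz": 0.172, "turn": 0, "gripper": 0}, {"tx": 0.0675, "ty": 0, "tz": 0.215, "turn": 0, "gripper": 0}]}}

```text
time_s: 1.15
tcp_pos: [0.3853, -0.4216, 0.2834]
eef_rot: [-90.0, 0.0, -12.8]
contact_force: [0.7, 0.8, -0.3]
gripper_width: 0.0132
```

Call:
{"api": "apply_moves", "payload": {"deltas": [{"tx": 0.0135, "ty": 0, "tz": 0.043, "turn": 0, "gripper": 0}, {"tx": 0.027, "ty": 0, "tz": 0.086, "turn": 0, "gripper": 0}, {"tx": 0.0405, "ty": 0, "tz": 0.129, "turn": 0, "gripper": 0}, {"tx": 0.054, "ty": 0, "tz": 0.172, "turn": 0, "gripper": 0}, {"tx": 0.0675, "ty": 0, "tz": 0.215, "turn": 0, "gripper": 0}]}}

```text
time_s: 1.65
tcp_pos: [0.4987, -0.2268, 0.2836]
eef_rot: [-90.0, -0.0, -12.8]
contact_force: [1.3, 0.4, 0.0]
gripper_width: 0.0005
```

```bash
python3 - <<'E'
from h import *
s=r.get_state();print(s['tcp_pos'],s['eef_rot'],s['gripper_width'],s['time_s'])
print(rel([.09,.035,.28]))
E
```

```text
[ 0.49870319 -0.22675213  0.28362901] [-8.99934556e+01 -9.19949139e-03 -1.27844163e+01] 0.0005149520775353033 1.65
[0.0896 0.0037 0.2551]
```

Call:
{"api": "apply_moves", "payload": {"deltas": [{"tx": 0.018, "ty": 0, "tz": 0.045, "turn": 0, "gripper": 0}, {"tx": 0.036, "ty": 0, "tz": 0.09, "turn": 0, "gripper": 0}, {"tx": 0.054, "ty": 0, "tz": 0.135, "turn": 0, "gripper": 0}, {"tx": 0.072, "ty": 0, "tz": 0.18, "turn": 0, "gripper": 0}, {"tx": 0.09, "ty": 0, "tz": 0.225, "turn": 0, "gripper": 0}]}}

```text
time_s: 2.15
tcp_pos: [0.6365, -0.0272, 0.2835]
eef_rot: [-90.0, 0.0, -12.8]
contact_force: [1.3, 0.3, 0.9]
gripper_width: 0.0003
```

Call:
{"api": "apply_moves", "payload": {"deltas": [{"tx": 0, "ty": 0, "tz": 0.03, "turn": 0, "gripper": 0}, {"tx": 0, "ty": 0, "tz": 0.03, "turn": 0, "gripper": 0}, {"tx": 0, "ty": 0, "tz": 0.03, "turn": 0, "gripper": 0}]}}

```text
time_s: 2.45
tcp_pos: [0.6424, 0.001, 0.2829]
eef_rot: [-90.0, 0.1, -12.7]
contact_force: [-0.5, 0.5, -0.4]
gripper_width: 0.0007
```

```bash
python3 - <<'E'
from h import *
s=r.get_state();print(topress(s['tcp_pos']),s['eef_rot'],s['contact_force'],s['time_s'])
for n in("side","top"):
    p,d=capture(n);
    x0,y0=(200,110) if n=="side" else (210,100)
    cv2.imwrite(f"pics/{n}1.png",cv2.resize(p[y0:y0+150,x0:x0+190,::-1],None,fx=4,fy=4,interpolation=cv2.INTER_CUBIC))
E
```

```text
[0.09010523 0.0338048  0.28287144] [-9.00329996e+01  6.25158700e-02 -1.26976067e+01] [-0.48627351  0.49938422 -0.38034557] 2.45
```

View pics/side1.png

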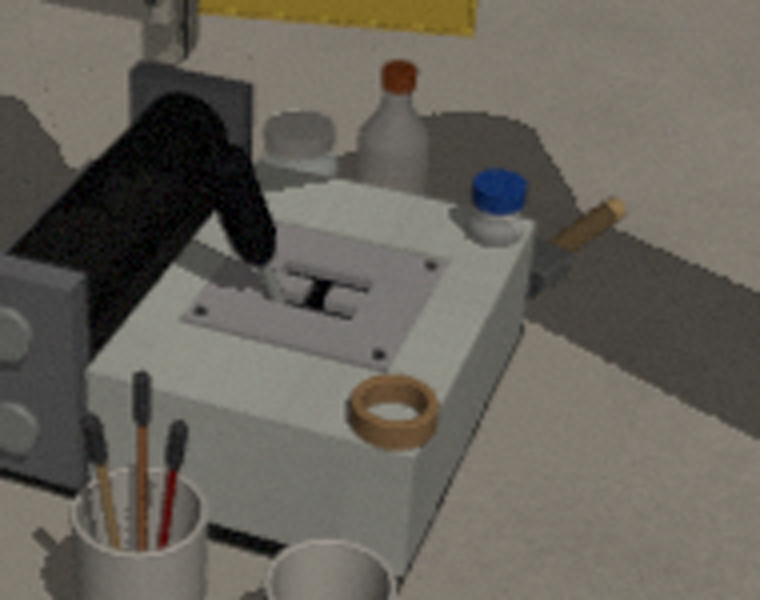

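View pics/top1.png

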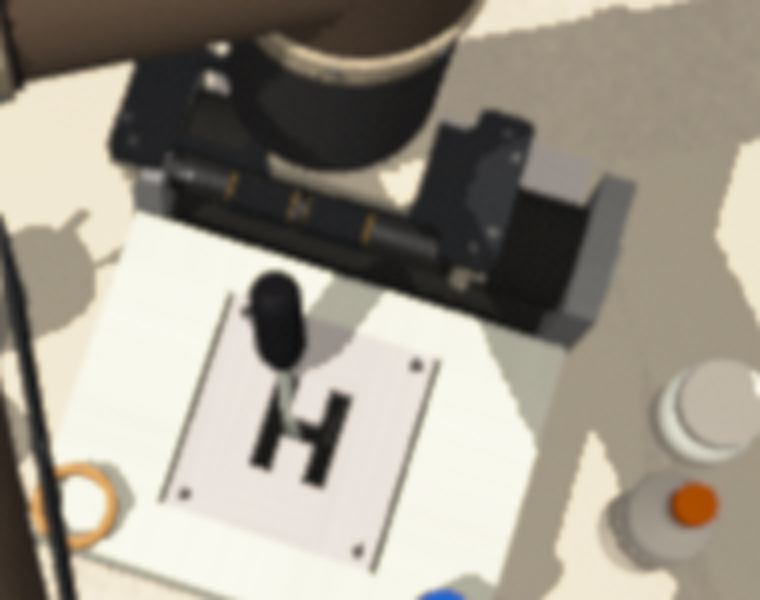

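The handle at top-view crop (275,300) is clear of the fingers, which stand behind it above the roller. Next I lower the closed fingertips to z≈0.185, above the 0.16 stand.

Call:
{"api": "apply_moves", "payload": {"deltas": [{"tx": 0, "ty": 0.03, "tz": 0, "turn": 0, "gripper": 0}, {"tx": 0, "ty": 0.055, "tz": 0, "turn": 0, "gripper": 0}, {"tx": 0, "ty": 0.07, "tz": 0, "turn": 0, "gripper": 0}, {"tx": 0, "ty": 0.08, "tz": 0, "turn": 0, "gripper": 0}, {"tx": 0, "ty": 0.08, "tz": 0, "turn": 0, "gripper": 0}]}}

```text
time_s: 3.05
tcp_pos: [0.6417, -0.0008, 0.2025]
eef_rot: [-90.0, 0.1, -12.9]
contact_force: [0.3, 0.2, 0.3]
gripper_width: 0.0007
```

```bash
python3 - <<'E'
from h import *
s=r.get_state();print(topress(s['tcp_pos']),s['contact_force'],s['time_s'],proj("side",s['tcp_pos']-[0,0,.017]))
p,d=capture("side");cv2.imwrite("pics/side2.png",cv2.resize(p[90:240,190:380,::-1],None,fx=4,fy=4,interpolation=cv2.INTER_CUBIC))
E
```

```text
[0.08982346 0.03186267 0.20252922] [0.29286306 0.22171005 0.34764558] 3.05 (np.float64(242.44296844740447), np.float64(151.92618012783515))
```

View pics/side2.png

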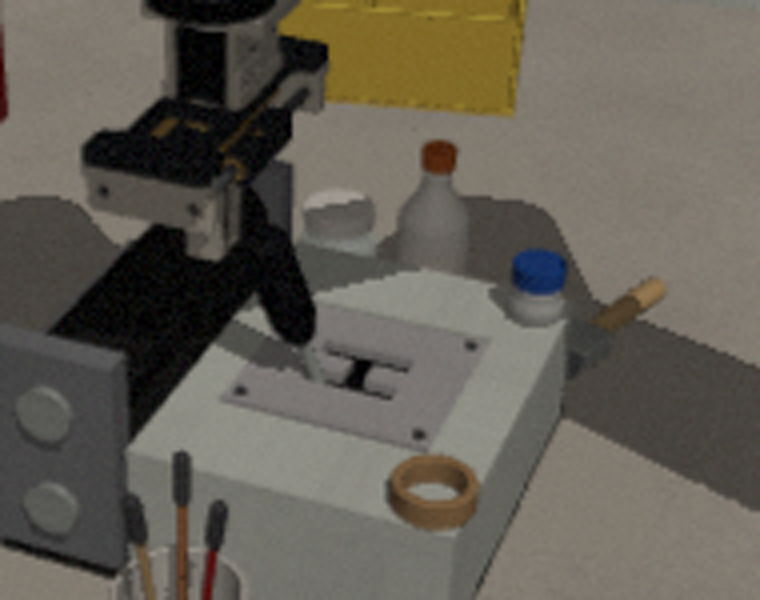

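Fingertips at crop (210,250) are behind the handle at (265,240), free of contact. Now I pull gently toward neutral.

Call:
{"api": "apply_moves", "payload": {"deltas": [{"tx": -0.008, "ty": 0, "tz": 0.002, "turn": 0, "gripper": 0}, {"tx": -0.015, "ty": 0, "tz": 0.002, "turn": 0, "gripper": 0}, {"tx": -0.02, "ty": 0, "tz": 0.002, "turn": 0, "gripper": 0}, {"tx": -0.025, "ty": 0, "tz": 0.002, "turn": 0, "gripper": 0}, {"tx": -0.03, "ty": 0, "tz": 0.002, "turn": 0, "gripper": 0}]}}

```text
time_s: 3.6
tcp_pos: [0.6138, 0.0092, 0.2044]
eef_rot: [-89.9, -0.1, -12.8]
contact_force: [3.2, 0.2, 1.3]
gripper_width: 0.0004
```

Call:
{"api": "apply_moves", "payload": {"deltas": [{"tx": -0.005, "ty": 0, "tz": 0, "turn": 0, "gripper": 0}, {"tx": -0.01, "ty": 0, "tz": 0, "turn": 0, "gripper": 0}, {"tx": -0.015, "ty": 0, "tz": 0, "turn": 0, "gripper": 0}, {"tx": -0.02, "ty": 0, "tz": 0, "turn": 0, "gripper": 0}, {"tx": -0.02, "ty": 0, "tz": 0, "turn": 0, "gripper": 0}]}}

```text
time_s: 4.1
tcp_pos: [0.5932, 0.0133, 0.2034]
eef_rot: [-90.0, 0.0, -12.8]
contact_force: [2.2, 0.2, 1.2]
gripper_width: 0.0003
```

```bash
python3 - <<'E'
from h import *
s=r.get_state();print(topress(s['tcp_pos']),s['contact_force'],s['time_s'])
for n in("side","top"):
    p,d=capture(n);
    x0,y0=(200,100) if n=="side" else (210,110)
    cv2.imwrite(f"pics/{n}3.png",cv2.resize(p[y0:y0+150,x0:x0+190,::-1],None,fx=4,fy=4,interpolation=cv2.INTER_CUBIC))
E
```

```text
[0.03944304 0.03487622 0.20339454] [2.22508102 0.16613367 1.15950047] 4.1
```

View pics/side3.png

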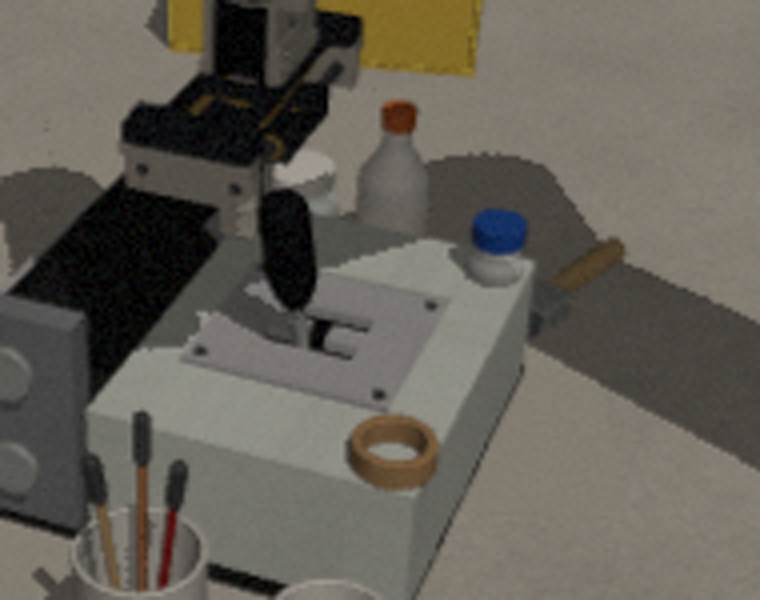

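View pics/top3.png

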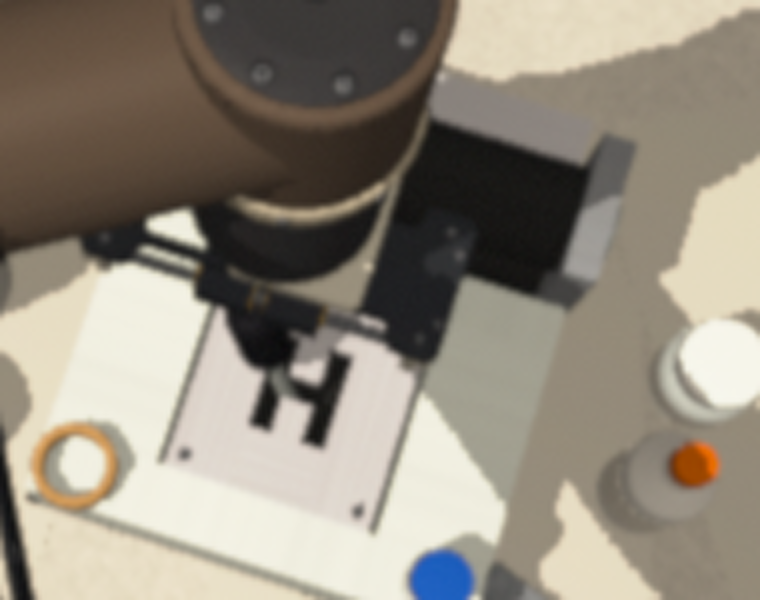

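The handle follows under about 2 N. Remaining travel to neutral is about 14 mm.

Call:
{"api": "apply_moves", "payload": {"deltas": [{"tx": -0.004, "ty": 0, "tz": 0, "turn": 0, "gripper": 0}, {"tx": -0.008, "ty": 0, "tz": 0, "turn": 0, "gripper": 0}, {"tx": -0.012, "ty": 0, "tz": 0, "turn": 0, "gripper": 0}, {"tx": -0.0135, "ty": 0, "tz": 0, "turn": 0, "gripper": 0}, {"tx": -0.0135, "ty": 0, "tz": 0, "turn": 0, "gripper": 0}]}}

```text
time_s: 4.7
tcp_pos: [0.5807, 0.0163, 0.2037]
eef_rot: [-90.0, 0.0, -12.8]
contact_force: [2.3, 0.1, 1.9]
gripper_width: 0.0003
```

```bash
python3 - <<'E'
from h import *
s=r.get_state();print(topress(s['tcp_pos']),s['contact_force'],s['time_s'])
for n in("side","top"):
    p,d=capture(n);
    x0,y0=(200,100) if n=="side" else (210,110)
    cv2.imwrite(f"pics/{n}4.png",cv2.resize(p[y0:y0+150,x0:x0+190,::-1],None,fx=4,fy=4,interpolation=cv2.INTER_CUBIC))
E
```

```text
[0.02655496 0.03500702 0.2036674 ] [2.27955585 0.07096463 1.91481094] 4.7
```

View pics/side4.png

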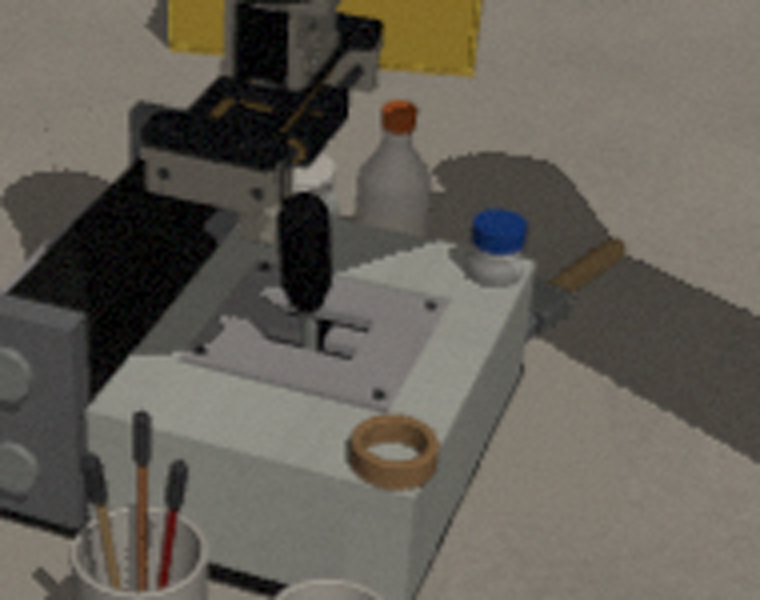

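View pics/top4.png

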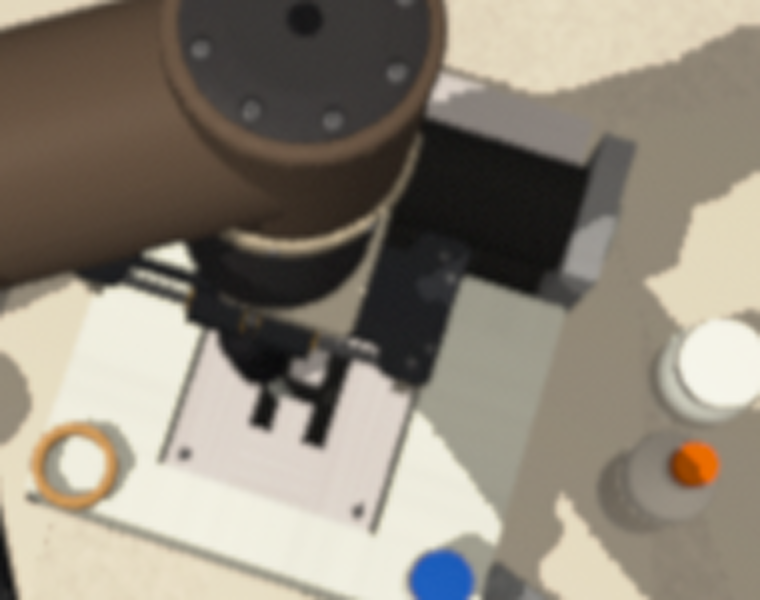

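```bash
python3 - <<'E'
from h import *
for x in (-.01,0,.01):
  for (h,nm) in((.206,'cap'),(.122,'bot'),(.10,'rod')):
    t=x/.165;b=.21;P=[h*np.sin(t),h*np.sin(b),.015+h*np.cos(t)*np.cos(b)]
    u,v=proj("side",toworld(P));u2,v2=proj("top",toworld(P))
    print(x,nm,(u-200+.5)*4-.5,(v-100+.5)*4-.5,'top',(u2-210)*4,(v2-110)*4)
E
```

```text
-0.01 cap 320.28308888387824 208.15679544010072 top 228.86754262400154 350.40765766228037
-0.01 bot 316.6375754402188 306.5017786268546 top 257.81437309678313 377.35130140177796
-0.01 rod 315.74894316858126 330.4744033789068 top 264.7022859347112 383.76255495122473
0 cap 300.687981372497 203.3836679614475 top 235.95590639863963 329.1770121210519
0 bot 305.669238972323 303.633927816613 top 261.6725684775372 365.6647417250065
0 rod 306.88582591632326 328.1183385960711 top 267.7990362202636 374.3571955799483
0.01 cap 281.1934342501263 199.71706017142708 top 242.98764911285753 308.3156050595255
0.01 bot 294.72026408349006 301.35658740267877 top 265.4981785450966 354.14104717905457
0.01 rod 298.0310504915283 326.23357405972206 top 270.86927288976267 365.07516464399123
```

Side-view cap (303,205) and handle bottom (308,303) match neutral within about 2 mm. I'll back off and go around to the left of the handle, at the same height and in free space.

Call:
{"api": "apply_moves", "payload": {"deltas": [{"tx": 0.02, "ty": 0, "tz": 0, "turn": 0, "gripper": 0}, {"tx": 0.02, "ty": 0, "tz": 0.03, "turn": 0, "gripper": 0}, {"tx": 0.02, "ty": 0, "tz": 0.068, "turn": 0, "gripper": 0}, {"tx": 0.0, "ty": 0, "tz": 0.068, "turn": 0, "gripper": 0}, {"tx": -0.026, "ty": 0, "tz": 0.068, "turn": 0, "gripper": 0}]}}

```text
time_s: 5.3
tcp_pos: [0.5699, 0.0889, 0.2019]
eef_rot: [-90.1, 0.2, -12.8]
contact_force: [-0.1, -0.6, -0.1]
gripper_width: 0.0006
```

```bash
python3 - <<'E'
from h import *
s=r.get_state();print(topress(s['tcp_pos']),s['contact_force'],s['time_s'])
for n in("side","top"):
    p,d=capture(n);
    x0,y0=(200,100) if n=="side" else (210,110)
    cv2.imwrite(f"pics/{n}5.png",cv2.resize(p[y0:y0+150,x0:x0+190,::-1],None,fx=4,fy=4,interpolation=cv2.INTER_CUBIC))
E
```

```text
[2.25174156e-05 1.03432218e-01 2.01920893e-01] [-0.0604028  -0.63716667 -0.10511781] 5.3
```

View pics/side5.png

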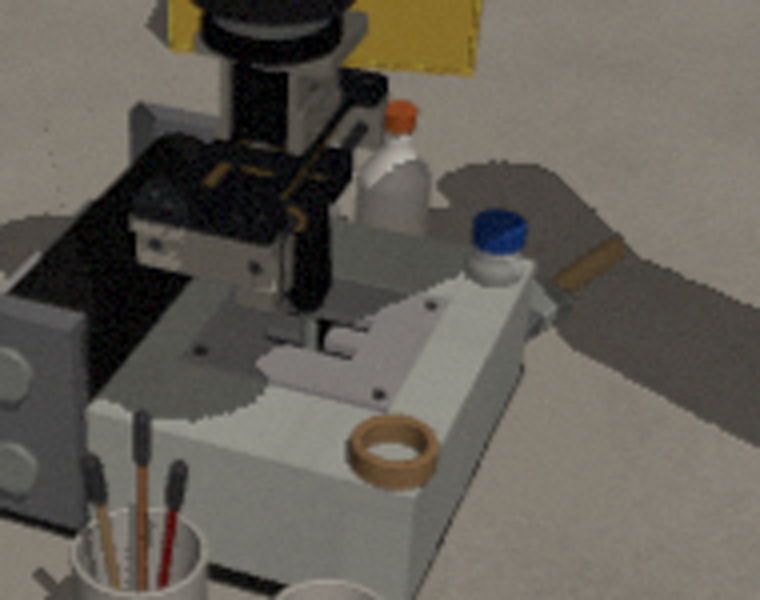

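View pics/top5.png

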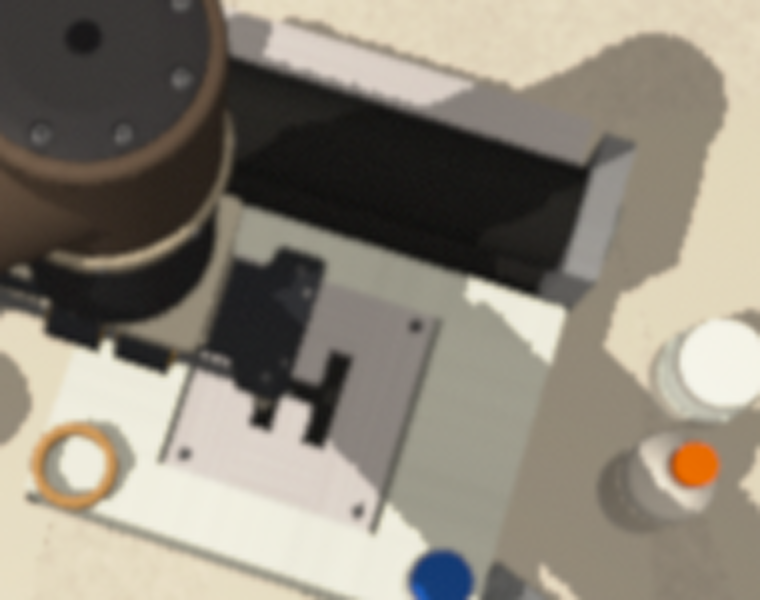

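Call:
{"api": "apply_moves", "payload": {"deltas": [{"tx": 0, "ty": 0, "tz": -0.01, "turn": 0, "gripper": 0}, {"tx": 0, "ty": 0, "tz": -0.02, "turn": 0, "gripper": 0}, {"tx": 0, "ty": 0, "tz": -0.026, "turn": 0, "gripper": 0}, {"tx": 0, "ty": 0, "tz": -0.032, "turn": 0, "gripper": 0}, {"tx": 0, "ty": 0, "tz": -0.038, "turn": 0, "gripper": 0}]}}

```text
time_s: 5.9
tcp_pos: [0.563, 0.0508, 0.204]
eef_rot: [-89.9, -0.1, -12.8]
contact_force: [-0.4, 2.4, 3.9]
gripper_width: 0.0006
```

Call:
{"api": "apply_moves", "payload": {"deltas": [{"tx": 0, "ty": 0, "tz": -0.006, "turn": 0, "gripper": 0}, {"tx": 0, "ty": 0, "tz": -0.012, "turn": 0, "gripper": 0}, {"tx": 0, "ty": 0, "tz": -0.018, "turn": 0, "gripper": 0}]}}

```text
time_s: 6.2
tcp_pos: [0.5585, 0.0333, 0.2038]
eef_rot: [-90.0, -0.0, -12.8]
contact_force: [0.9, 2.3, 3.1]
gripper_width: 0.0004
```

```bash
python3 - <<'E'
from h import *
s=r.get_state();print(topress(s['tcp_pos']),s['contact_force']@Rp,s['time_s'])
for n in("side","top"):
    p,d=capture(n);
    x0,y0=(200,100) if n=="side" else (210,110)
    cv2.imwrite(f"pics/{n}6.png",cv2.resize(p[y0:y0+150,x0:x0+190,::-1],None,fx=4,fy=4,interpolation=cv2.INTER_CUBIC))
E
```

```text
[0.00112569 0.04675209 0.20383081] [0.39505718 2.43213621 3.07451651] 6.2
```

View pics/side6.png

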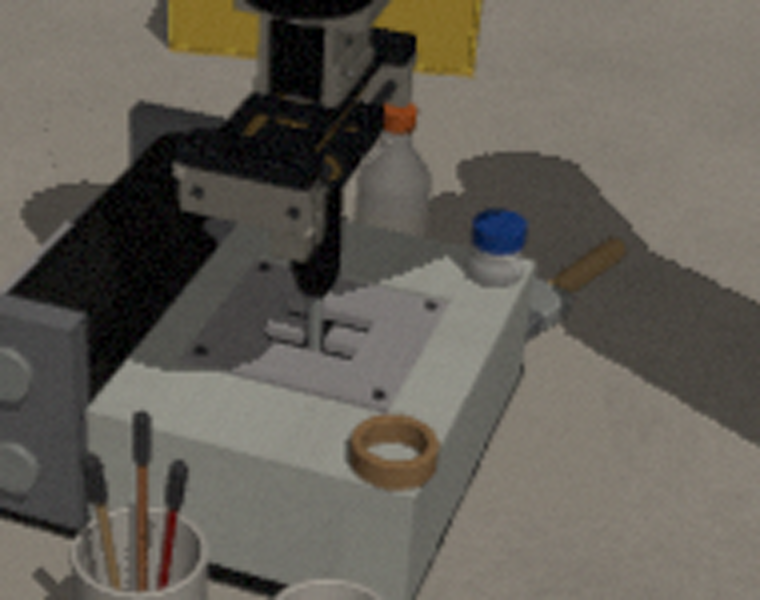

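The lever slides across under about 2.4 N with no jam. Continuing.

Call:
{"api": "apply_moves", "payload": {"deltas": [{"tx": 0, "ty": 0, "tz": -0.006, "turn": 0, "gripper": 0}, {"tx": 0, "ty": 0, "tz": -0.012, "turn": 0, "gripper": 0}, {"tx": 0, "ty": 0, "tz": -0.018, "turn": 0, "gripper": 0}, {"tx": 0, "ty": 0, "tz": -0.024, "turn": 0, "gripper": 0}, {"tx": 0, "ty": 0, "tz": -0.03, "turn": 0, "gripper": 0}]}}

```text
time_s: 6.8
tcp_pos: [0.5514, 0.0038, 0.2035]
eef_rot: [-90.0, 0.0, -12.8]
contact_force: [-0.2, 1.5, 2.6]
gripper_width: 0.0001
```

Call:
{"api": "apply_moves", "payload": {"deltas": [{"tx": 0, "ty": 0, "tz": -0.004, "turn": 0, "gripper": 0}, {"tx": 0, "ty": 0, "tz": -0.008, "turn": 0, "gripper": 0}, {"tx": 0, "ty": 0, "tz": -0.012, "turn": 0, "gripper": 0}, {"tx": 0, "ty": 0, "tz": -0.015, "turn": 0, "gripper": 0}, {"tx": 0, "ty": 0, "tz": -0.015, "turn": 0, "gripper": 0}]}}

```text
time_s: 7.3
tcp_pos: [0.5479, -0.0106, 0.2032]
eef_rot: [-90.0, 0.0, -12.8]
contact_force: [1.3, 0.7, -1.2]
gripper_width: -0.0001
```

```bash
python3 - <<'E'
from h import *
s=r.get_state();print(topress(s['tcp_pos']),s['contact_force']@Rp,s['time_s'])
for n in("side","top"):
    p,d=capture(n);
    x0,y0=(200,100) if n=="side" else (210,110)
    cv2.imwrite(f"pics/{n}7.png",cv2.resize(p[y0:y0+150,x0:x0+190,::-1],None,fx=4,fy=4,interpolation=cv2.INTER_CUBIC))
E
```

```text
[0.00059539 0.00154746 0.20323413] [ 1.15351645  0.92995953 -1.18985688] 7.3
```

View pics/side7.png

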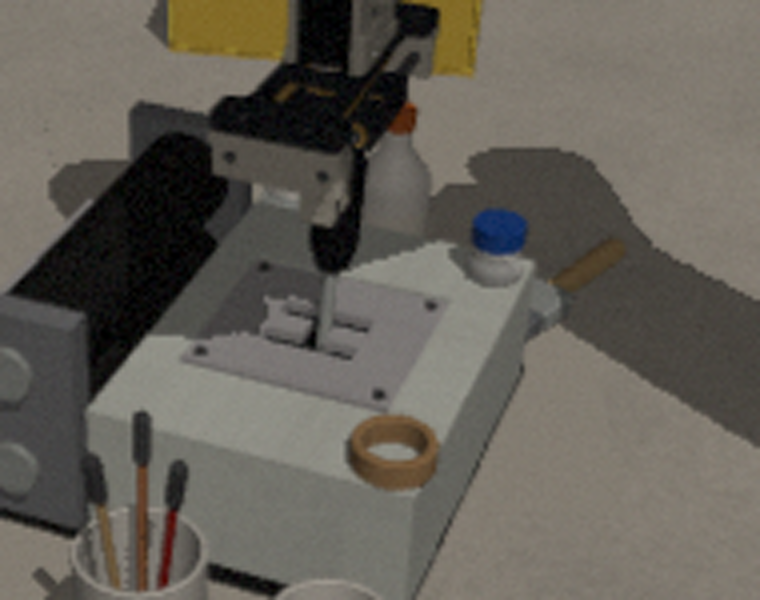

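View pics/top7.png

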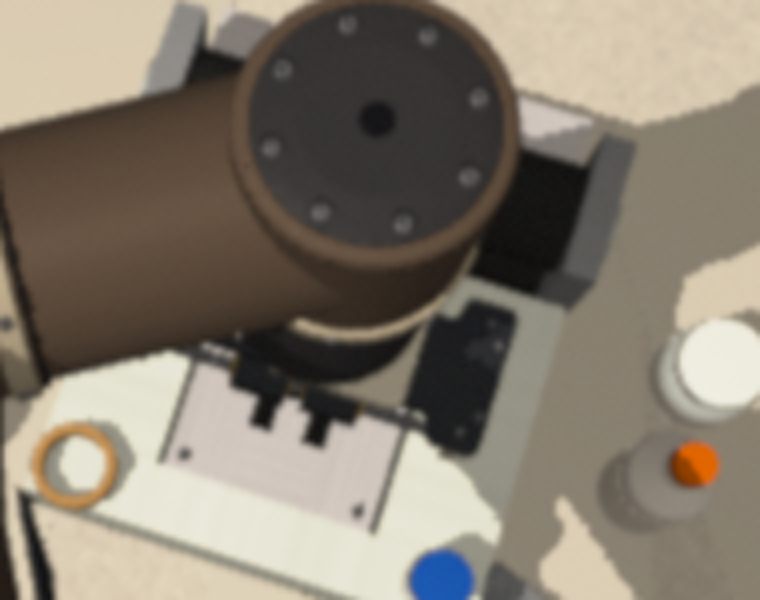

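```bash
python3 - <<'E'
from h import *
for b in (-.1,-.15,-.21,-.23):
  for x in(-.005,0,.005):
    t=x/.165;o=[]
    for h in(.122,.09):
      P=[h*np.sin(t),h*np.sin(b),.015+h*np.cos(t)*np.cos(b)];u,v=proj("side",toworld(P));o+=[round((u-200+.5)*4),round((v-100+.5)*4)]
    print(b,x,o)
E
```

```text
-0.1 -0.005 [332, 274, 327, 317]
-0.1 0 [327, 272, 323, 316]
-0.1 0.005 [321, 271, 319, 315]
-0.15 -0.005 [335, 270, 329, 314]
-0.15 0 [330, 269, 325, 313]
-0.15 0.005 [324, 268, 321, 312]
-0.21 -0.005 [339, 266, 332, 311]
-0.21 0 [333, 265, 328, 310]
-0.21 0.005 [328, 264, 324, 309]
-0.23 -0.005 [340, 265, 332, 310]
-0.23 0 [334, 264, 329, 309]
-0.23 0.005 [329, 263, 325, 308]
```

Call:
{"api": "apply_moves", "payload": {"deltas": [{"tx": 0, "ty": 0, "tz": -0.002, "turn": 0, "gripper": 0}, {"tx": 0, "ty": 0, "tz": -0.004, "turn": 0, "gripper": 0}, {"tx": 0, "ty": 0, "tz": -0.004, "turn": 0, "gripper": 0}]}}

```text
time_s: 7.7
tcp_pos: [0.5473, -0.0143, 0.2035]
eef_rot: [-90.0, 0.0, -12.8]
contact_force: [0.4, 2.0, -0.0]
gripper_width: 0.0008
```

Call:
{"api": "apply_moves", "payload": {"deltas": [{"tx": 0, "ty": 0, "tz": -0.002, "turn": 0, "gripper": 0}, {"tx": 0, "ty": 0, "tz": -0.003, "turn": 0, "gripper": 0}, {"tx": 0, "ty": 0, "tz": -0.003, "turn": 0, "gripper": 0}]}}

```text
time_s: 8.0
tcp_pos: [0.5467, -0.0172, 0.2036]
eef_rot: [-90.0, 0.0, -12.8]
contact_force: [1.0, 1.0, -1.0]
gripper_width: 0.0003
```

Call:
{"api": "apply_moves", "payload": {"deltas": [{"tx": 0, "ty": 0, "tz": -0.0015, "turn": 0, "gripper": 0}, {"tx": 0, "ty": 0, "tz": -0.002, "turn": 0, "gripper": 0}, {"tx": 0, "ty": 0, "tz": -0.002, "turn": 0, "gripper": 0}]}}

```text
time_s: 8.3
tcp_pos: [0.5463, -0.0191, 0.2036]
eef_rot: [-90.0, 0.0, -12.8]
contact_force: [0.2, 1.7, -0.7]
gripper_width: 0.0005
```

```bash
python3 - <<'E'
from h import *
s=r.get_state();print(topress(s['tcp_pos']),s['contact_force']@Rp,s['time_s'])
p,d=capture("side");cv2.imwrite(f"pics/side8.png",cv2.resize(p[140:215,235:330,::-1],None,fx=8,fy=8,interpolation=cv2.INTER_CUBIC))
E
```

```text
[ 0.00085505 -0.00709418  0.20355193] [-0.17150152  1.72182449 -0.71481362] 8.3
```

View pics/side8.png

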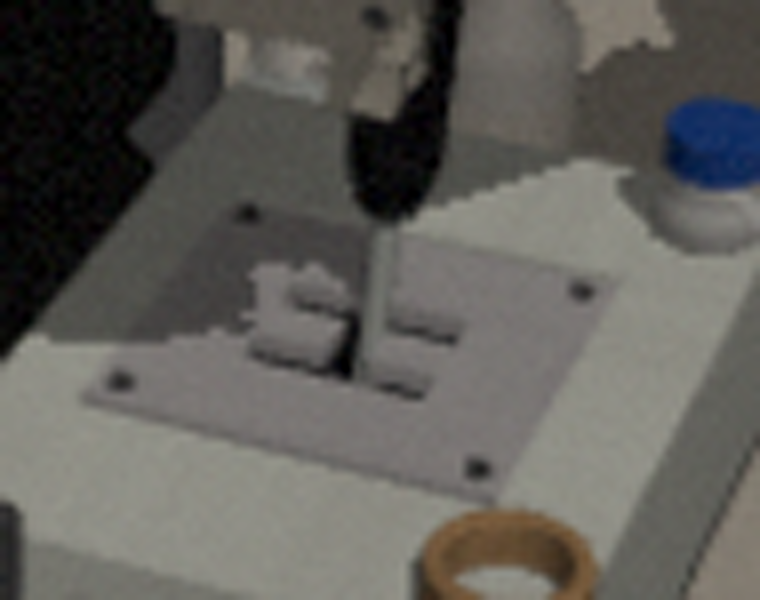

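```bash
python3 - <<'E'
from h import *
f=lambda p:[round((a-o+.5)*8) for a,o in zip(proj("side",toworld(p)),(235,140))]
for p in [(0,-.017),(0,-.0245),(0,-.0095),(.0075,-.0245),(-.0075,-.0245),(.031,-.0245),(-.031,-.0245),(.0075,-.0095),(-.0075,-.0095)]: print(p,f((*p,.1)))
for b in(-.15,-.18,-.21,-.24,-.27):
  for x in(-.005,0):
    t=x/.165
    print(b,x,[f([h*np.sin(t),h*np.sin(b),.015+h*np.cos(t)*np.cos(b)]) for h in(.1215,.087,.05)])
E
```

```text
(0, -0.017) [373, 311]
(0, -0.0245) [381, 299]
(0, -0.0095) [365, 322]
(0.0075, -0.0245) [360, 294]
(-0.0075, -0.0245) [402, 304]
(0.031, -0.0245) [294, 279]
(-0.031, -0.0245) [469, 320]
(0.0075, -0.0095) [344, 317]
(-0.0075, -0.0095) [387, 327]
-0.15 -0.005 [[390, 222], [377, 316], [363, 415]]
-0.15 0 [[379, 219], [369, 314], [359, 414]]
-0.18 -0.005 [[393, 218], [379, 313], [364, 413]]
-0.18 0 [[383, 215], [372, 311], [360, 412]]
-0.21 -0.005 [[397, 214], [382, 311], [366, 411]]
-0.21 0 [[386, 212], [374, 309], [362, 410]]
-0.24 -0.005 [[400, 211], [384, 308], [367, 410]]
-0.24 0 [[390, 209], [377, 306], [363, 409]]
-0.27 -0.005 [[404, 208], [387, 306], [369, 408]]
-0.27 0 [[393, 206], [379, 304], [365, 407]]
```

The rod stands at plate level (378,312), in the right-hand slot column and near neutral; tilt is about 0.21. Now around to the near side of the handle.

Call:
{"api": "apply_moves", "payload": {"deltas": [{"tx": 0, "ty": 0, "tz": 0.02, "turn": 0, "gripper": 0}, {"tx": -0.025, "ty": 0, "tz": 0.02, "turn": 0, "gripper": 0}, {"tx": -0.055, "ty": 0, "tz": 0.02, "turn": 0, "gripper": 0}, {"tx": -0.055, "ty": 0, "tz": -0.01, "turn": 0, "gripper": 0}, {"tx": -0.055, "ty": 0, "tz": -0.031, "turn": 0, "gripper": 0}]}}

```text
time_s: 8.85
tcp_pos: [0.4849, -0.0375, 0.2041]
eef_rot: [-90.0, -0.0, -12.7]
contact_force: [0.8, 0.2, -0.8]
gripper_width: 0.0003
```

```bash
python3 - <<'E'
from h import *
s=r.get_state();print(topress(s['tcp_pos']),s['contact_force']@Rp,s['time_s'])
p,d=capture("side");cv2.imwrite(f"pics/side9.png",cv2.resize(p[120:215,220:330,::-1],None,fx=6,fy=6,interpolation=cv2.INTER_CUBIC))
E
```

```text
[-0.05490976 -0.03866867  0.20405407] [ 0.78114055  0.38970907 -0.81762357] 8.85
```

View pics/side9.png

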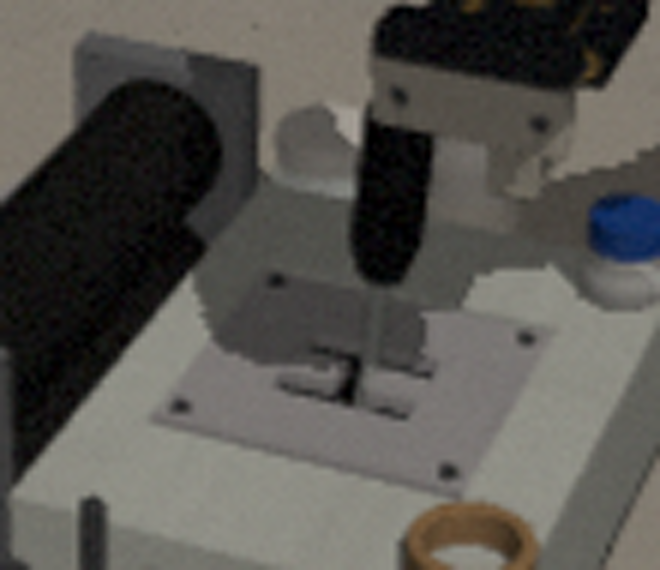

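Call:
{"api": "apply_moves", "payload": {"deltas": [{"tx": 0.012, "ty": 0, "tz": 0, "turn": 0, "gripper": 0}, {"tx": 0.022, "ty": 0, "tz": 0, "turn": 0, "gripper": 0}, {"tx": 0.028, "ty": 0, "tz": 0, "turn": 0, "gripper": 0}, {"tx": 0.034, "ty": 0, "tz": 0, "turn": 0, "gripper": 0}, {"tx": 0.04, "ty": 0, "tz": 0, "turn": 0, "gripper": 0}]}}

```text
time_s: 9.4
tcp_pos: [0.5251, -0.0459, 0.2032]
eef_rot: [-90.0, 0.1, -12.8]
contact_force: [-2.9, 1.1, 2.4]
gripper_width: 0.0003
```

Call:
{"api": "apply_moves", "payload": {"deltas": [{"tx": 0.005, "ty": 0, "tz": 0, "turn": 0, "gripper": 0}, {"tx": 0.01, "ty": 0, "tz": 0, "turn": 0, "gripper": 0}, {"tx": 0.015, "ty": 0, "tz": 0, "turn": 0, "gripper": 0}]}}

```text
time_s: 9.7
tcp_pos: [0.5395, -0.0492, 0.2032]
eef_rot: [-90.0, 0.0, -12.8]
contact_force: [-2.7, 0.4, -0.9]
gripper_width: 0.0002
```

```bash
python3 - <<'E'
from h import *
s=r.get_state();print(topress(s['tcp_pos']),s['contact_force']@Rp,s['time_s'])
p,d=capture("side");cv2.imwrite(f"pics/side10.png",cv2.resize(p[120:215,220:330,::-1],None,fx=6,fy=6,interpolation=cv2.INTER_CUBIC))
E
```

```text
[ 0.00089729 -0.0379364   0.2032059 ] [-2.74869982 -0.16434746 -0.91297804] 9.7
```

View pics/side10.png

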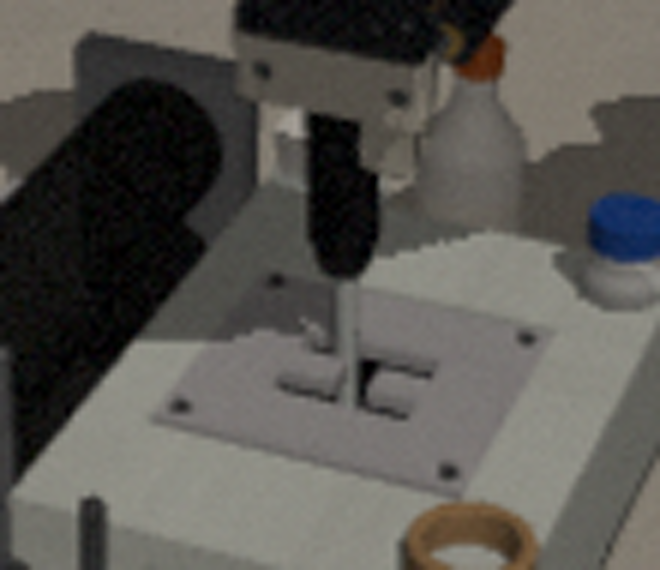

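```bash
python3 - <<'E'
from h import *
for a,b in((350,405),(347,370),(345,280),(300,388),(400,410)):
    print((a,b),topress(onz("side",220+a/6-.5,120+b/6-.5,.1))[:2].round(4))
f=lambda p:[round((a-o+.5)*6) for a,o in zip(proj("side",toworld(p)),(220,120))]
for x in(.015,.02,.026):
  b=-.21;t=x/.165
  print(x,[f([h*np.sin(t),h*np.sin(b),.015+h*np.cos(t)*np.cos(b)]) for h in(.1215,.087,.05,.02)])
E
```

```text
(350, 405) [-0.0059  0.0244]
(347, 370) [ 0.0046 -0.0003]
(345, 280) [ 0.0312 -0.0696]
(300, 388) [0.0184 0.0209]
(400, 410) [-0.0268  0.0193]
0.015 [[356, 274], [354, 348], [352, 426], [350, 487]]
0.02 [[348, 273], [348, 347], [348, 425], [349, 487]]
0.026 [[339, 272], [342, 347], [345, 425], [347, 487]]
```

The rod is seen through the cross slot and its model position agrees with handle x' ≈ +22 mm in the far right slot. Continuing to the stop.

Call:
{"api": "apply_moves", "payload": {"deltas": [{"tx": 0.004, "ty": 0, "tz": 0, "turn": 0, "gripper": 0}, {"tx": 0.008, "ty": 0, "tz": 0, "turn": 0, "gripper": 0}, {"tx": 0.012, "ty": 0, "tz": 0, "turn": 0, "gripper": 0}, {"tx": 0.016, "ty": 0, "tz": 0, "turn": 0, "gripper": 0}, {"tx": 0.018, "ty": 0, "tz": 0, "turn": 0, "gripper": 0}]}}

```text
time_s: 10.25
tcp_pos: [0.5574, -0.0533, 0.2035]
eef_rot: [-90.0, -0.0, -12.8]
contact_force: [-2.3, 0.3, -1.6]
gripper_width: 0.0006
```

Call:
{"api": "apply_moves", "payload": {"deltas": [{"tx": 0.002, "ty": 0, "tz": 0, "turn": 0, "gripper": 0}, {"tx": 0.004, "ty": 0, "tz": 0, "turn": 0, "gripper": 0}, {"tx": 0.004, "ty": 0, "tz": 0, "turn": 0, "gripper": 0}]}}

```text
time_s: 10.55
tcp_pos: [0.5611, -0.0542, 0.2036]
eef_rot: [-90.0, -0.0, -12.8]
contact_force: [-1.1, 0.0, -0.5]
gripper_width: 0.0004
```

Call:
{"api": "apply_moves", "payload": {"deltas": [{"tx": 0.0015, "ty": 0, "tz": 0, "turn": 0, "gripper": 0}, {"tx": 0.003, "ty": 0, "tz": 0, "turn": 0, "gripper": 0}, {"tx": 0.003, "ty": 0, "tz": 0, "turn": 0, "gripper": 0}]}}

```text
time_s: 10.85
tcp_pos: [0.564, -0.0548, 0.2036]
eef_rot: [-90.0, -0.0, -12.8]
contact_force: [-0.5, 0.6, -0.7]
gripper_width: 0.0007
```

Call:
{"api": "apply_moves", "payload": {"deltas": [{"tx": 0.001, "ty": 0, "tz": 0, "turn": 0, "gripper": 0}, {"tx": 0.002, "ty": 0, "tz": 0, "turn": 0, "gripper": 0}, {"tx": 0.002, "ty": 0, "tz": 0, "turn": 0, "gripper": 0}]}}

```text
time_s: 11.15
tcp_pos: [0.5656, -0.0552, 0.2034]
eef_rot: [-90.0, 0.0, -12.8]
contact_force: [-2.8, 0.8, -0.3]
gripper_width: 0.0003
```

```bash
python3 - <<'E'
from h import *
s=r.get_state();print(topress(s['tcp_pos']),s['contact_force']@Rp,s['time_s'])
p,d=capture("side");cv2.imwrite(f"pics/side11.png",cv2.resize(p[120:215,220:330,::-1],None,fx=6,fy=6,interpolation=cv2.INTER_CUBIC))
f=lambda p:[round((a-o+.5)*6) for a,o in zip(proj("side",toworld(p)),(220,120))]
for t in(.2,.24,.27,.285,.3):
  b=-.21
  print(t,[f([h*np.sin(t),h*np.sin(b),.015+h*np.cos(t)*np.cos(b)]) for h in(.206,.1215,.087)])
print('slot end',f((.031,-.017,.1)),f((.031,-.0245,.1)),f((.031,-.0095,.1)))
E
```

```text
[ 0.02773196 -0.03801828  0.20343176] [-2.89133711  0.12652549 -0.33517145] 11.15
0.2 [[312, 83], [328, 272], [334, 346]]
0.24 [[295, 83], [318, 271], [327, 346]]
0.27 [[282, 84], [310, 271], [321, 346]]
0.285 [[275, 84], [306, 271], [319, 346]]
0.3 [[269, 85], [303, 272], [316, 346]]
slot end [304, 338] [310, 329] [298, 346]
```

View pics/side11.png

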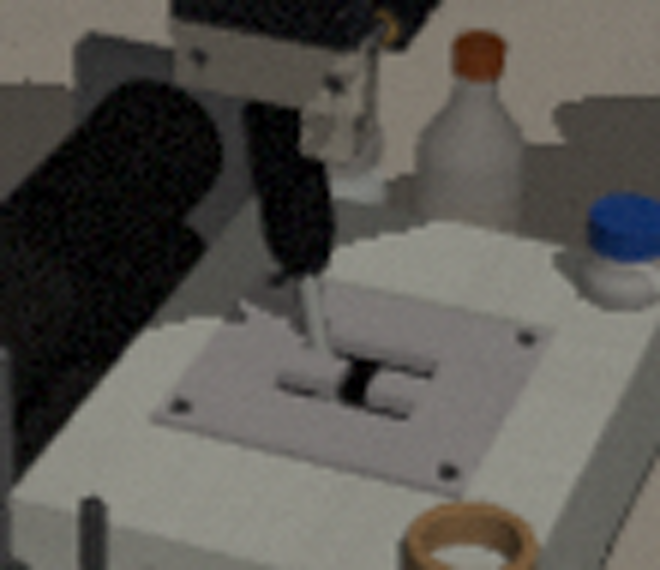

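Call:
{"api": "apply_moves", "payload": {"deltas": [{"tx": 0.001, "ty": 0, "tz": 0, "turn": 0, "gripper": 0}, {"tx": 0.002, "ty": 0, "tz": 0, "turn": 0, "gripper": 0}, {"tx": 0.002, "ty": 0, "tz": 0, "turn": 0, "gripper": 0}]}}

```text
time_s: 11.5
tcp_pos: [0.5668, -0.0556, 0.2032]
eef_rot: [-90.0, 0.1, -12.8]
contact_force: [-5.8, 2.3, 0.6]
gripper_width: 0.0006
```

Call:
{"api": "apply_moves", "payload": {"deltas": [{"tx": 0.001, "ty": 0, "tz": 0, "turn": 0, "gripper": 0}, {"tx": 0.002, "ty": 0, "tz": 0, "turn": 0, "gripper": 0}, {"tx": 0.002, "ty": 0, "tz": 0, "turn": 0, "gripper": 0}]}}

```text
time_s: 11.8
tcp_pos: [0.5677, -0.0559, 0.2029]
eef_rot: [-90.0, 0.2, -12.8]
contact_force: [-8.9, 3.4, 2.2]
gripper_width: 0.0001
```

The force rises steeply (3 → 6 → 9.5 N), so the lever is against the rubber stop. Backing off and checking.

Call:
{"api": "apply_moves", "payload": {"deltas": [{"tx": -0.01, "ty": 0, "tz": 0, "turn": 0, "gripper": 0}, {"tx": -0.03, "ty": 0, "tz": 0, "turn": 0, "gripper": 0}, {"tx": -0.06, "ty": 0, "tz": 0, "turn": 0, "gripper": 0}, {"tx": -0.09, "ty": -0.02, "tz": 0, "turn": 0, "gripper": 0}, {"tx": -0.09, "ty": -0.06, "tz": 0, "turn": 0, "gripper": 0}]}}

```text
time_s: 12.3
tcp_pos: [0.4776, -0.0363, 0.2622]
eef_rot: [-90.1, 0.2, -12.8]
contact_force: [2.7, 0.3, 1.2]
gripper_width: 0.0005
```

Call:
{"api": "apply_moves", "payload": {"deltas": [{"tx": 0, "ty": -0.01, "tz": -0.045, "turn": 0, "gripper": 0}, {"tx": 0, "ty": -0.03, "tz": -0.09, "turn": 0, "gripper": 0}, {"tx": 0, "ty": -0.03, "tz": -0.135, "turn": 0, "gripper": 0}, {"tx": 0, "ty": -0.03, "tz": -0.18, "turn": 0, "gripper": 0}, {"tx": 0, "ty": -0.03, "tz": -0.22, "turn": 0, "gripper": 0}]}}

```text
time_s: 12.8
tcp_pos: [0.4331, -0.2528, 0.2948]
eef_rot: [-90.0, -0.2, -12.8]
contact_force: [0.2, 0.5, -0.1]
gripper_width: 0.0005
```

```bash
python3 - <<'E'
from h import *
s=r.get_state();print(topress(s['tcp_pos']),s['contact_force'],s['time_s'])
p,d=capture("side");cv2.imwrite(f"pics/side12.png",cv2.resize(p[120:215,220:330,::-1],None,fx=6,fy=6,interpolation=cv2.INTER_CUBIC))
p,d=capture("top");cv2.imwrite(f"pics/top12.png",cv2.resize(p[110:260,210:400,::-1],None,fx=4,fy=4,interpolation=cv2.INTER_CUBIC))
f=lambda p:[round((a-o+.5)*4) for a,o in zip(proj("top",toworld(p)),(210,110))]
for t in(.2,.24,.27,.285,.3):
  b=-.21
  print(t,[f([h*np.sin(t),h*np.sin(b),.015+h*np.cos(t)*np.cos(b)]) for h in(.206,.1215,.087)])
E
```

```text
[-0.05766987 -0.26004831  0.29480335] [ 0.20026534  0.45714131 -0.08592123] 12.8
0.2 [[408, 312], [357, 357], [338, 374]]
0.24 [[412, 299], [359, 350], [340, 369]]
0.27 [[415, 290], [361, 345], [341, 365]]
0.285 [[416, 285], [362, 342], [341, 363]]
0.3 [[418, 281], [362, 340], [342, 362]]
```

View pics/side12.png

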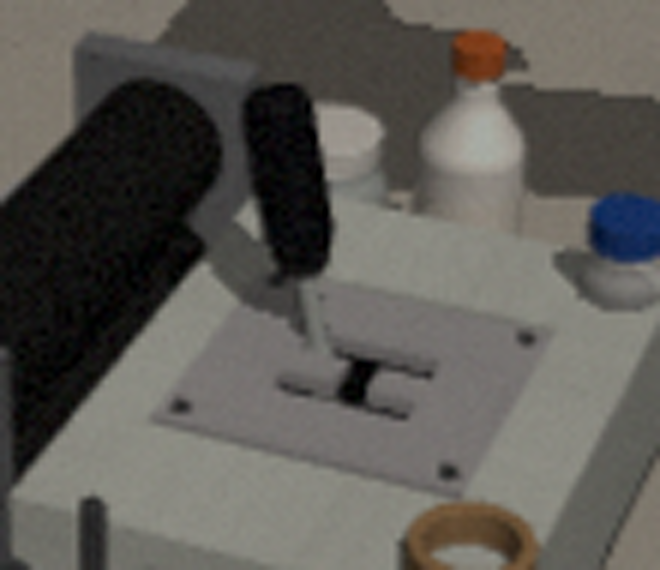

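View pics/top12.png

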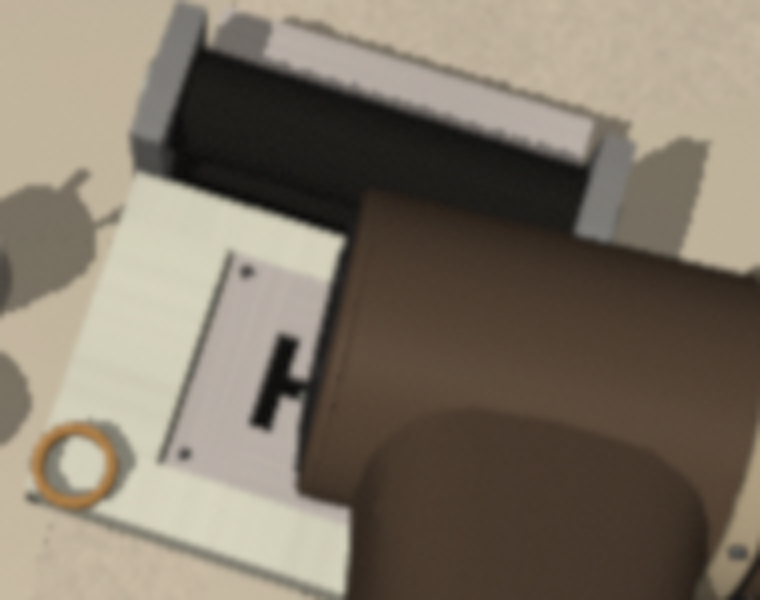

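The side view puts the cap at about (277,92), against (275,84) predicted for a full 0.285 rad. The arm hides the top view, so I'll clear it and check.

Call:
{"api": "apply_moves", "payload": {"deltas": [{"tx": 0, "ty": 0, "tz": -0.045, "turn": 0, "gripper": 0}, {"tx": 0, "ty": 0, "tz": -0.09, "turn": 0, "gripper": 0}, {"tx": -0.01, "ty": 0, "tz": -0.135, "turn": 0, "gripper": 0}, {"tx": -0.02, "ty": 0, "tz": -0.18, "turn": 0, "gripper": 0}, {"tx": -0.03, "ty": 0, "tz": -0.22, "turn": 0, "gripper": 0}]}}

```text
time_s: 13.4
tcp_pos: [0.355, -0.4606, 0.2942]
eef_rot: [-90.1, -0.1, -12.8]
contact_force: [0.8, -0.8, 0.8]
gripper_width: -0.0
```

```bash
python3 - <<'E'
from h import *
s=r.get_state();print(topress(s['tcp_pos']),s['contact_force'],s['time_s'])
p,d=capture("top");cv2.imwrite(f"pics/top13.png",cv2.resize(p[110:260,210:400,::-1],None,fx=4,fy=4,interpolation=cv2.INTER_CUBIC))
f=lambda p:[round((a-o+.5)*4) for a,o in zip(proj("top",toworld(p)),(210,110))]
print('slot end R',f((.031,-.017,.1)),f((.031,.017,.1)))
E
```

```text
[-0.08785476 -0.47994116  0.29421204] [ 0.78234293 -0.76934743  0.84929522] 13.4
slot end R [343, 352] [291, 335]
```

View pics/top13.png

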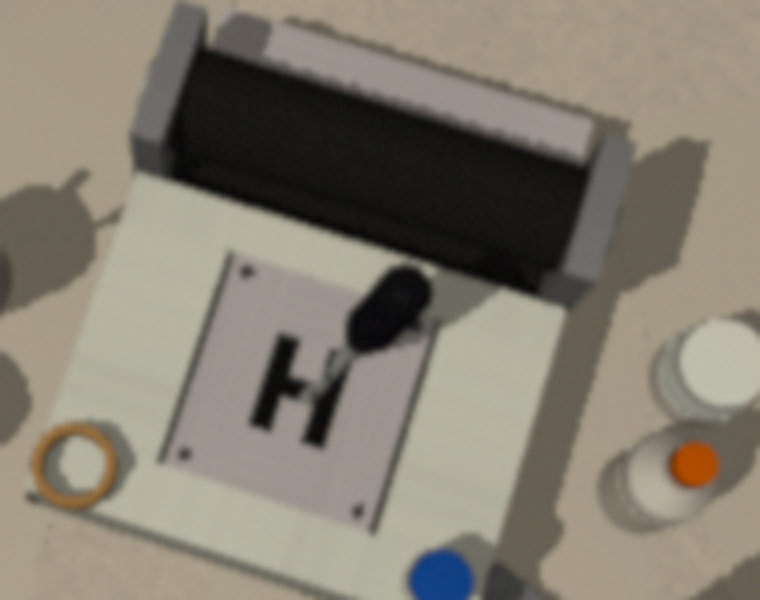

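```bash
cat > tri.py <<'E'
from h import *
def cen(n,box,thr,tag):
    p,d=capture(n);x0,y0,x1,y1=box
    m=np.zeros((384,512),np.uint8);m[y0:y1,x0:x1]=(p[y0:y1,x0:x1].max(-1)<thr)*255
    k,l,s,c=cv2.connectedComponentsWithStats(m,connectivity=4);i=1+s[1:,4].argmax()
    v=p[:,:,::-1].copy();v[l==i]=(0,0,255)
    cv2.imwrite(f"pics/m_{n}{tag}.png",cv2.resize(v[y0-15:y1+15,x0-15:x1+15],None,fx=6,fy=6,interpolation=cv2.INTER_NEAREST))
    ct=cv2.findContours((l==i).astype(np.uint8),cv2.RETR_EXTERNAL,cv2.CHAIN_APPROX_NONE)[0][0]
    print(n,s[i],c[i],cv2.minAreaRect(ct));return cv2.minAreaRect(ct)[0]
def tri(a,b):
    e1,d1=ray("top",*a);e2,d2=ray("side",*b)
    A=np.stack([d1,-d2],1);t=np.linalg.lstsq(A,e2-e1,rcond=None)[0]
    P,Q=e1+t[0]*d1,e2+t[1]*d2;print('gap',np.linalg.norm(P-Q));return topress((P+Q)/2)
E
python3 - <<'E'
from tri import *
a=cen("top",(292,172,322,200),60,'a');b=cen("side",(258,131,278,169),40,'a')
print(tri(a,b))
E
```

```text
top [297 177  21  21 288] [307.02083333 187.24305556] ((307.0000305175781, 188.5), (14.849242210388184, 24.748737335205078), 45.0)
side [260 134  15  34 351] [267.47863248 149.21082621] ((267.7439270019531, 150.06846618652344), (32.59505844116211, 11.784075736999512), 79.11447143554688)
gap 0.0007248459554331175
[ 0.04683597 -0.03551246  0.16534562]
```

```bash
python3 - <<'E'
from tri import *
print(tri((307.02,187.24),(267.48,149.21)))
for t in(.24,.26,.285):
  for b in(-.21,-.195):
    P=toworld([.164*np.sin(t),.164*np.sin(b),.015+.164*np.cos(t)*np.cos(b)]);print(t,b,np.round(proj("top",P),2),np.round(proj("side",P),2))
E
```

```text
gap 0.0008981534018736425
[ 0.04820925 -0.03476047  0.16827368]
0.24 -0.21 [305.69 190.84] [270.55 149.13]
0.24 -0.195 [304.71 190.47] [270.22 149.39]
0.26 -0.21 [306.07 189.63] [269.41 149.15]
0.26 -0.195 [305.09 189.26] [269.08 149.41]
0.285 -0.21 [306.53 188.14] [267.99 149.21]
0.285 -0.195 [305.55 187.78] [267.66 149.47]
```

View pics/m_topa.png

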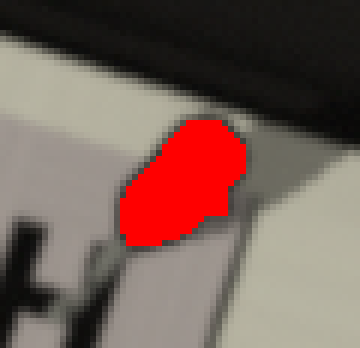

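View pics/m_sidea.png

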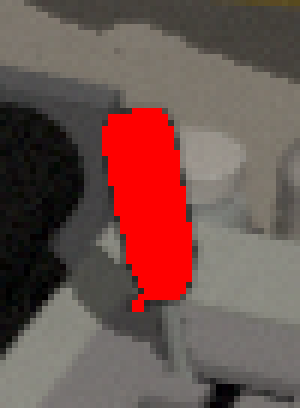

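The handle centre triangulates to x' = 47–48 mm, y' = −35 mm, z = 165–168 mm. Expected fully home is 46, −34 and 170 mm. Tape, pot, glue and paint jar sit at the same pixels as before. Handing in.

```bash
python3 -c "
from plant import r
print(r.close_job(), r.get_state()['time_s'])"
```

```text
the job is handed in; nothing more can be done
the job is handed in; nothing more can be done
```

The press is in third gear: the lever is fully forward in the far right slot, and I have handed the job in. It took about 13.5 s on the robot clock.

I pushed with closed fingertips and never gripped the lever. It went back to neutral from the far left slot, across to the right, then forward. The pushes took about 2–3 N, and I stopped when the force reached 9.5 N against the rubber stop. The rod never entered the near right slot (reverse).

**Last checks, after the arm had backed away:**
- **Lever position:** from two views, the handle centre is at about (47–48, −35, 165–168) mm in press axes. Fully home should be about (46, −34, 170) mm. The height reads 2–5 mm low, probably because the colour mask picked up a bit of screw or shadow.
- **One rougher check disagreed:** estimating by eye from the handle's cap in the top view gave about 0.255 rad forward tilt instead of 0.285. I went with the two-view measurement and the force at the stop.
- **Sideways wall:** I never felt a clear rise in force at the right-hand wall of the gate. I confirmed from the pictures and the free forward travel that the rod was in the right slot.
- **Things around the press:** the tape, paint pot, glue and paint jar showed no visible movement. I did not check the brush jar, water cup and brush separately at the end; nothing came near them.

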